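Pop open the larger clamshell test jig

ROBOT

A 6-joint arm with a two-finger parallel gripper is mounted at the origin on the work surface. World frame = base frame: x ahead of the robot, y to its left, z up, the work surface at z = 0. Lengths are in mm, angles in rad, forces in N, time in s.
With the tool pointing down it reaches from about 400 to 925 mm from the base axis. Payload 3.4 kg.
Tool frame: the origin (TCP) lies on the centre line of the jaws, within the pads' length; the fingertips stand ahead of it and the grasp point (between the pads) lies 6 mm ahead of it (ctrl.tcp_to_tips is the z of the fingertips in the tool frame, in mm); z points along the fingers, y is the direction in which the jaws open and shut (so a half turn about z gives the same grasp; the last joint's range is limited). The gripper opens to 85 mm and grips with 20 to 120 N. Pads are 22 mm wide; open, the fingers measure 114 mm over their backs; the gripper's body (76 mm by 85 mm) begins 54 mm behind the grasp point. The pads swing forward as they close: fully open they stand 13 mm farther back than shut.
Start: joints at [1.248, 0.307, 1.506, -0, 1.328, -0.073], TCP at [142.169, 557.153, 256.305] pointing down, gripper open.
Joint ranges: [-3.12, 3.12], [-1.05, 2.28], [0.14, 2.33], [-1.42, 4.57], [0.1, 2.73], [-2.68, 2.68]. Speed limits (rad/s): [2.57, 2.57, 3.14, 3.14, 3.14, 3.14].

INTERFACE

Orientations are given as [roll, pitch, yaw] about the fixed x, y, z axes, in that order (R = Rz(yaw) Ry(pitch) Rx(roll)).
In Python, from station import ctrl gives the robot as it stands.
- The arm moves only by the tool carry_out, never from a script. Its argument "deltas" is a list of rows, each a list of 3 entries, a list of its own where there are three numbers: the shift along the tool's x, y, z scaled (see below), then the turn about the tool's z scaled (see below), then the gripper command: -1 is shut, 1 is fully open, values between are in proportion. In form: [[[dx, dy, dz], turn, fingers], ...]. A call has 1 to 8 rows; each row shifts and turns the commanded pose from where the row before left it, along the tool's axes as they then stand; what a row does not reach is not made up. The controller multiplies each number of a shift by 2.5 cm and each number of a turn by 45 degrees. A row lasts 1/12 s, in which the tool goes at most 41.7 mm and 7.16 degrees, less where a joint would pass 70% of its speed; a pose out of reach is approached as far as the arm can. A call with a number of a shift or a turn outside -1 to 1 is refused whole. A call with a gripper value outside its range is refused whole. The fingers move at their own pace and stop on an object; the grip force is fixed at half the most. Time passes only in rows, so rows that do not move let the fingers close. It gives the time, the measured TCP pose, the force and the opening at its end, in the units of the state.
- ctrl.get_obs(): the state, without advancing time (a new reading comes with each control period).
- ctrl.capture(name): name is "scene" or "top" or "wrist"; returns a dict with "img" (480x640x3 uint8, red, green, blue), "camera_matrix" (3x3 intrinsics, pixels), "k1" (the pictures are not rectified: a ray, as slopes to the right and down, at radius r is drawn at 1 + k1 r^2 times it, then the intrinsics apply), "cam_to_world" (4x4, takes a point from camera to world coordinates). Camera axes: x right, y down, z forward; pixel columns grow to the right and rows downward; lengths in mm; the calibration is good to about 2 mm. A picture is of the moment at which its call begins. There is no depth.
- ctrl.finish_job(): hands the job in, once; it reports no verdict.
The state is a dict: "time": time; "q": joint angles; "dq": joint speeds; "effort": joint torques, N m; "ee_pos": TCP position; "tcp_rot": TCP orientation; "contact_force": force on the tool from outside, world axes, zero at the start; "moment": the same for the moment, N m; "opening": opening from 0.0 (shut) to 1.0 (fully open).
Only numpy, scipy, OpenCV 4.12 (cv2) and the standard library are available. Lean on these libraries where they do the work, as an engineer would, in place of code of your own. Each camera call takes 0.05 s, during which the arm holds its last target. There are 200 camera calls.

TASK

Two clamshell test jigs, a large one and a small one, sit shut on the electronics bench. Press the round release button on the front of the larger jig so that its lid springs fully open to its stop, then get clear of it; leave the smaller jig shut.

Things in the scene. Friction and masses are not known exactly. Their poses are not given: they have to be found in the camera images.
- board_jig_release_top (a point): Top centre of the LARGE jig's release button: round aluminium cap, 28 mm wide, top 72 mm above the table, in a black 42 mm collar on a flat front shelf 50 mm high. Moves straight down 6 mm (1.5 N to start, 5 N at the bottom), unlatches at about 3 mm, returns. Axes: z up, x level, away from the robot to the lid and hinge. The lid's edge is 50 mm along x, a latch hook 68 mm high 34 to 44 mm.
- board_jig_lid_edge (a point): Middle of the LARGE jig's lid at its free front edge, half-way through its thickness (20 mm). z square to the lid: up when shut, tipped 100 degrees away at its stop; x to the hinge, 170 mm off along the far edge. Lid 190 mm wide, clear in an aluminium frame; fixed jig 272 x 220 mm. Latched until the button is pressed, then a light spring opens it in 1 to 2 s, later if a tool over it blocks it.
- chip_jig_release_top (a point): Top centre of the SMALL jig's release button, not to be pressed: the same button (28 mm wide, top 72 mm above the table, same axes) on a smaller fixed grey jig of the same kind, 202 mm deep and 120 mm wide, body 50 mm high. Which jig stands left and which right varies.
- chip_jig_lid_edge (a point): The same point and axes on the SMALL jig's lid (100 mm long, 90 mm wide, 20 mm thick). z points up: it is latched shut and must stay so.
Not all that is in view belongs to the job. Leave any orange, turquoise or yellow look-alike of the part that bears chip_jig_release_top alone.

How it is judged:
By the outcome, as a careful person would: the job done as asked, in the order asked, and still so for the second after the job is handed in, with the robot touching nothing.
It also fails if it takes over 29 s, if anything falls off the work surface, if the arm or the gripper's body presses on something with over 40 N, if the wrist force passes 120 N, or if a joint passes its speed limit or range.

## Working session

There is one attempt and no reset: what is moved stays moved. The work goes in short steps, Python scripts to look and compute and a tool call to move; the robot and the scene stay as the last step left them, time stands still between calls to the robot, and variables do not carry over. Pictures are saved under pics/ and viewed, about 8 in all and at most 12, crops included, and the job is handed in when it is done.

Besides the shell and the picture viewer there is one more tool, called after "Emit:" as name(argument=value, ...) on one line, values as JSON. carry_out: Moves the arm, as the interface text tells. Its arguments: {"type":"object","properties":{"deltas":{"type":"array"}},"required":["deltas"]}

```bash
mkdir -p pics; cat > h.py <<'E'
import numpy as np, cv2
from station import ctrl
def snap(n,f):
    c=ctrl.capture(n); cv2.imwrite(f,c["img"][:,:,::-1]); np.savez(f[:-4],**{k:c[k] for k in("camera_matrix","k1","cam_to_world")}); return c
def load(f): return np.load(f)
def px2w(c,u,v,z):
    K=np.array(c["camera_matrix"]);T=np.array(c["cam_to_world"])
    d=np.array([(u-K[0,2])/K[0,0],(v-K[1,2])/K[1,1]]);s=d.copy()
    for _ in range(20): s=d/(1+float(c["k1"])*(s@s))
    r=T[:3,:3]@np.array([*s,1]);o=T[:3,3]; return o+r*(z-o[2])/r[2]
E
python3 - <<'E'
from h import *
a=snap("top","pics/top1.png");b=snap("scene","pics/scene1.png")
o=ctrl.get_obs();print(o["time"],o["ee_pos"],o["tcp_rot"],o["opening"],ctrl.tcp_to_tips)
E
```

```text
0.1 [141.96231266 556.60282329 255.46967286] [-3.13975218e+00 -1.39717522e-04  2.89183150e+00] 0.9986306400297813 25.0
```

View pics/top1.png

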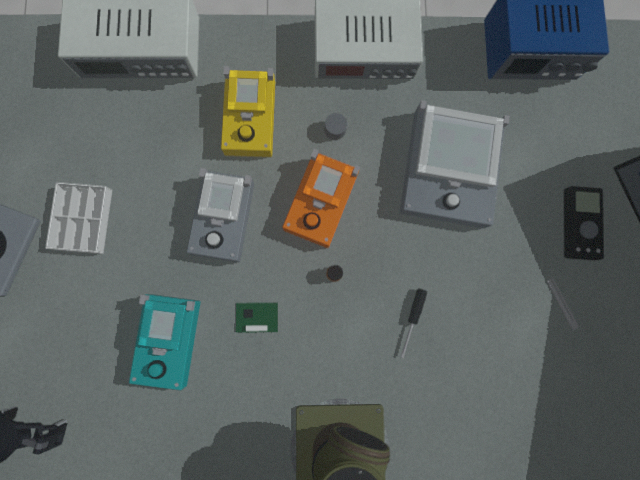

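View pics/scene1.png

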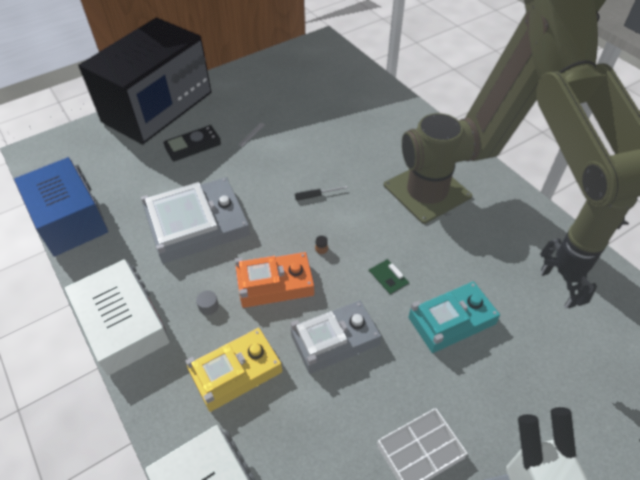

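The top view shows two grey jigs. The large one has its button at about (452,200) and the small one at about (214,240). The yellow (246,132), orange (312,221) and turquoise (157,369) jigs are look-alikes. The large grey jig with the wide clear lid fits the description, so I'll measure its button and confirm it in a crop.

```bash
python3 - <<'E'
from h import *
im=cv2.imread("pics/top1.png");c=load("pics/top1.npz")
g=cv2.cvtColor(im,cv2.COLOR_BGR2GRAY)
x0,y0=438,186;sub=g[y0:y0+30,x0:x0+30]
m=(sub>160).astype(np.uint8);n,l,s,ce=cv2.connectedComponentsWithStats(m)
for i in range(1,n):
    if s[i,4]>20: p=ce[i]+[x0,y0];print("blob",s[i],p,px2w(c,*p,72))
print("guess",px2w(c,452,200,72))
# body's front corners & right/left at z=50
for p in[(404,212),(491,225),(419,187),(495,187),(448,184),(425,104),(504,119)]:print(p,px2w(c,*p,50).round(1),px2w(c,*p,75).round(1))
s=load("pics/scene1.npz");print("scene btn",px2w(s,224,201,72).round(1))
cv2.imwrite("pics/crop1.png",cv2.resize(im[90:240,390:520],None,fx=4,fy=4,interpolation=cv2.INTER_CUBIC))
E
```

```text
guess [ 579.44373146 -269.30617153   72.        ]
(404, 212) [ 555.7 -159.6   50. ] [ 550.5 -153.8   75. ]
(491, 225) [ 523.2 -368.6   50. ] [ 518.9 -357.7   75. ]
(419, 187) [ 616.8 -198.1   50. ] [ 610.1 -191.4   75. ]
(495, 187) [ 616.6 -384.2   50. ] [ 609.9 -372.9   75. ]
(448, 184) [ 624.1 -269.1   50. ] [ 617.3 -260.6   75. ]
(425, 104) [ 827.3 -221.6   50. ] [ 815.5 -214.3   75. ]
(504, 119) [ 789.6 -418.    50. ] [ 778.7 -405.8   75. ]
scene btn [ 587.  -261.2   72. ]
```

View pics/crop1.png

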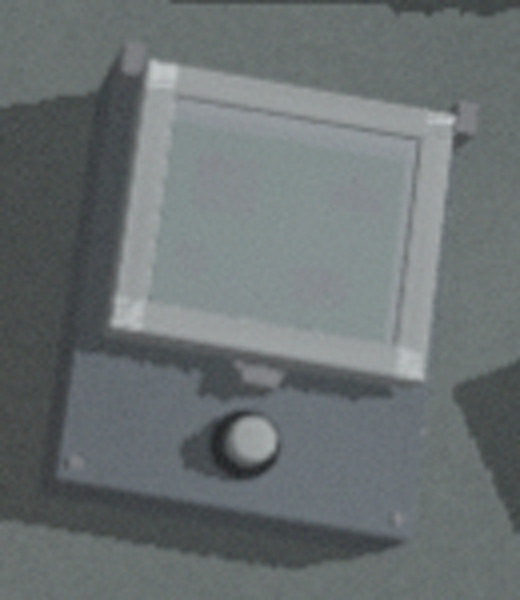

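The crop confirms the large grey jig: wide clear lid, hook, and cap at about (453,200). That puts the button at about (579,-271) and the jig's x axis at about -8.8°. I'll swing over at the current height with the gripper shut.

Emit:
carry_out(deltas=[[[-1,0,0],0,-1],[[-1,0,0],0,-1],[[-1,0,0],0,-1],[[-1,0,0],0,-1],[[-1,-1,0],0,-1],[[-1,-1,0],0,-1],[[-1,-1,0],0,-1],[[-1,-1,0],0,-1]])

```text
time: 0.77
ee_pos: [311.6, 409.2, 255.7]
tcp_rot: [-3.14, -0.0, 2.892]
contact_force: [1.1, 0.7, 0.1]
opening: -0.002
```

Emit:
carry_out(deltas=[[[-1,-1,0],0,-1],[[-1,-1,0],0,-1],[[-1,-1,0],0,-1],[[-1,-1,0],0,-1],[[-1,-1,0],0,-1],[[-1,-1,0],0,-1],[[-1,-1,0],0,-1],[[-1,-1,0],0,-1]])

```text
time: 1.43
ee_pos: [455.8, 165.9, 256.1]
tcp_rot: [-3.141, -0.001, 2.892]
contact_force: [1.1, 1.0, -0.2]
opening: 0.005
```

Emit:
carry_out(deltas=[[[-1,-1,0],0,-1],[[-1,-1,0],0,-1],[[-1,-1,0],0,-1],[[-1,-1,0],0,-1],[[-1,-1,0],0,-1],[[-1,-1,0],0,-1],[[0,-1,0],0,-1],[[0,-1,0],0,-1]])

```text
time: 2.1
ee_pos: [552.4, -65.2, 255.5]
tcp_rot: [-3.141, -0.001, 2.891]
contact_force: [-0.1, 0.5, -0.2]
opening: 0.0
```

```bash
python3 - <<'E'
from h import *
c=snap("wrist","pics/w1.png");o=ctrl.get_obs();print(o["time"],o["ee_pos"],o["tcp_rot"],o["opening"],c["cam_to_world"])
E
```

```text
2.15 [550.36379945 -69.00264187 255.42601809] [-3.13703792e+00 -1.70070025e-03  2.88955516e+00] 0.002324242816910245 [[ 2.47614802e-01  9.36006722e-01  2.50156602e-01  4.88714659e+02]
 [ 9.68858496e-01 -2.39312936e-01 -6.35809233e-02 -5.06077170e+01]
 [ 3.53539275e-04  2.58109927e-01 -9.66115490e-01  3.73416347e+02]
 [ 0.00000000e+00  0.00000000e+00  0.00000000e+00  1.00000000e+00]]
```

View pics/w1.png

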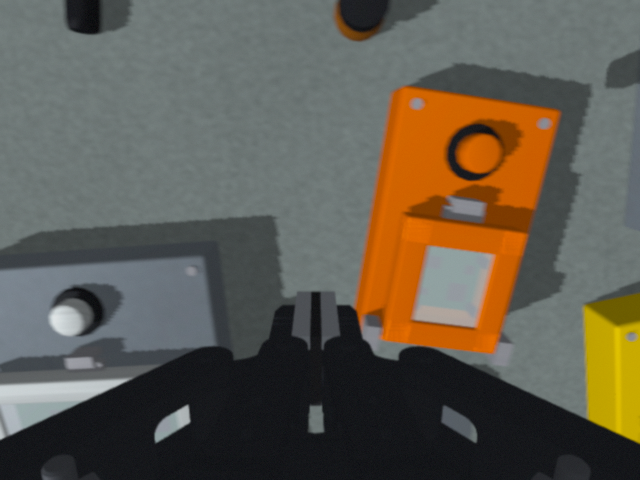

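The wrist view shows the large jig's cap at about (70,319), with the orange look-alike below the fingers to the right. I'll locate the button from here.

```bash
cat >> h.py <<'E'
def btn(f,z=72,box=None,thr=150):
    im=cv2.imread(f);c=load(f[:-4]+".npz");u,v,w=box
    hsv=cv2.cvtColor(im[v-w:v+w,u-w:u+w],cv2.COLOR_BGR2HSV)
    n,l,s,ce=cv2.connectedComponentsWithStats((hsv[:,:,2]>thr).astype(np.uint8))
    i=1+np.argmax(s[1:,4]);p=ce[i]+[u-w,v-w];return s[i],p,px2w(c,*p,z)
E
python3 - <<'E'
from h import *
print(btn("pics/w1.png",box=(70,319,30)))
print(btn("pics/top1.png",box=(453,200,12),thr=130))
c=load("pics/w1.npz");print(px2w(c,70,319,72), px2w(c,215,245,50),px2w(c,5,257,50))
E
```

```text
(array([  8,  17,  34,  31, 809], dtype=int32), array([ 64.56489493, 320.56613103]), array([ 578.87793473, -275.6422065 ,   72.        ]))
(array([ 7,  6, 11, 11, 92], dtype=int32), array([453.23913043, 199.07608696]), array([ 581.65800634, -272.36995295,   72.        ]))
[ 578.68270481 -270.87917538   72.        ] [ 554.33530321 -148.89462325   50.        ] [ 521.54982313 -317.81462257   50.        ]
```

Emit:
carry_out(deltas=[[[-0.4,-0.95,0],0,-1],[[-0.4,-0.95,0],0,-1],[[-0.4,-0.95,0],0,-1],[[-0.4,-0.95,0],0,-1],[[-0.3,-0.95,0],0,-1],[[-0.3,-0.95,0],0,-1],[[-0.3,-0.95,0],-0.06,-1],[[-0.3,-0.95,0],-0.06,-1]])

```text
time: 2.82
ee_pos: [573.0, -265.4, 255.7]
tcp_rot: [3.141, -0.001, 2.988]
contact_force: [1.3, 0.4, 0.1]
opening: -0.006
```

Emit:
carry_out(deltas=[[[0,0,1],0,-1],[[0,0,1],0,-1],[[0,0,1],0,-1],[[0,0,1],0,-1],[[0,0,0],0,-1],[[0,0,0],0,-1],[[0,0,0],0,-1]])

```text
time: 3.4
ee_pos: [574.2, -264.8, 157.2]
tcp_rot: [-3.141, 0.001, 2.986]
contact_force: [0.3, -0.1, 0.3]
opening: 0.001
```

```bash
python3 - <<'E'
from h import *
c=snap("wrist","pics/w2.png");o=ctrl.get_obs();print(o["time"],o["ee_pos"],o["tcp_rot"],o["contact_force"])
E
```

```text
3.45 [ 574.67623783 -265.04838074  157.9834512 ] [-3.14064944e+00  2.69926807e-03  2.98621411e+00] [ 0.02332384 -0.1782034   0.60147195]
```

View pics/w2.png

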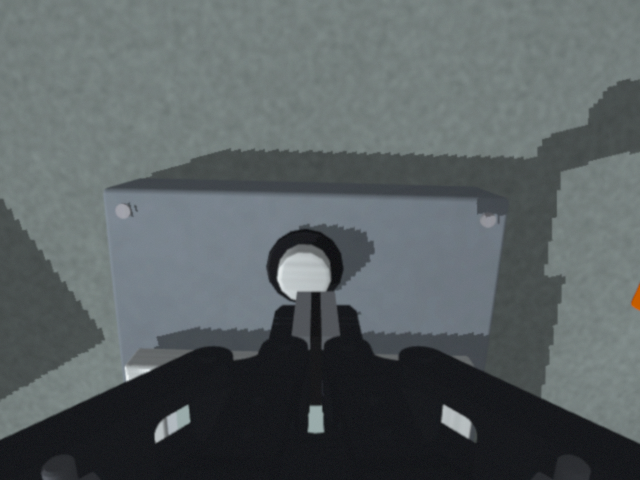

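The cap is at about (304,273), just ahead of the fingertips and a little to the left. I'll compute the correction.

```bash
python3 - <<'E'
from h import *
c=load("pics/w2.npz")
for p in[(304,273),(278,273),(331,273),(304,248)]:print(p,px2w(c,*p,72).round(1))
E
```

```text
(304, 273) [ 577.6 -272.7   72. ]
(278, 273) [ 575.6 -285.6   72. ]
(331, 273) [ 579.7 -259.3   72. ]
(304, 248) [ 564.7 -270.6   72. ]
```

Emit:
carry_out(deltas=[[[-0.02,-0.14,0.7],0,-1],[[-0.02,-0.14,0.7],0,-1],[[0,0,0.7],0,-1],[[0,0,0.2],0,-1],[[0,0,0],0,-1]])

```text
time: 3.87
ee_pos: [573.3, -271.5, 98.9]
tcp_rot: [3.141, -0.001, 2.986]
contact_force: [0.2, 0.5, -0.1]
opening: -0.001
```

Emit:
carry_out(deltas=[[[0,0,0.1],0,-1],[[0,0,0.1],0,-1],[[0,0,0.1],0,-1],[[0,0,0],0,-1]])

```text
time: 4.2
ee_pos: [574.7, -272.3, 92.6]
tcp_rot: [-3.14, 0.003, 2.986]
contact_force: [0.9, 0.3, 3.7]
opening: 0.001
```

A force of 3.7 N means about 4 mm of travel, past the unlatch point. I'll press about 1 mm more, then retreat up and back.

Emit:
carry_out(deltas=[[[0,0,0.04],0,-1],[[0,0,0],0,-1],[[0,0,-0.3],0,-1],[[0.3,0,-0.8],0,-1],[[0.8,0,-0.8],0,-1],[[1,0,-0.8],0,-1],[[1,0,-0.8],0,-1],[[1,0,-0.8],0,-1]])

```text
time: 4.87
ee_pos: [470.0, -254.9, 198.0]
tcp_rot: [3.141, -0.003, 2.986]
contact_force: [1.1, -0.4, 0.3]
opening: -0.001
```

Emit:
carry_out(deltas=[[[0,1,-0.8],0,-1],[[0,1,-0.8],0,-1],[[0,1,0],0,-1],[[0,1,0],0,-1],[[0,1,0],0,-1],[[0,1,0],0,-1],[[0,0,0],0,-1],[[0,0,0],0,-1]])

```text
time: 5.53
ee_pos: [494.5, -106.4, 237.6]
tcp_rot: [-3.141, -0.002, 2.989]
contact_force: [1.2, 0.0, -0.5]
opening: -0.0
```

Emit:
carry_out(deltas=[[[0,0,0],0,-1],[[0,0,0],0,-1],[[0,0,0],0,-1],[[0,0,0],0,-1],[[0,0,0],0,-1],[[0,0,0],0,-1],[[0,0,0],0,-1],[[0,0,0],0,-1]])

```text
time: 6.2
ee_pos: [495.4, -107.8, 237.8]
tcp_rot: [-3.142, -0.0, 2.986]
contact_force: [0.9, 0.2, 0.2]
opening: 0.001
```

Emit:
carry_out(deltas=[[[0,0,0],0,-1],[[0,0,0],0,-1],[[0,0,0],0,-1],[[0,0,0],0,-1],[[0,0,0],0,-1],[[0,0,0],0,-1],[[0,0,0],0,-1],[[0,0,0],0,-1]])

```text
time: 6.87
ee_pos: [495.4, -107.6, 237.8]
tcp_rot: [3.142, -0.0, 2.986]
contact_force: [-0.6, 0.1, -0.0]
opening: -0.002
```

```bash
python3 - <<'E'
from h import *
snap("top","pics/t2.png");snap("scene","pics/s2.png");o=ctrl.get_obs();print(o["time"],o["ee_pos"],o["contact_force"])
a=cv2.imread("pics/t2.png")[60:260,150:550];b=cv2.imread("pics/s2.png")[100:400,60:460]
cv2.imwrite("pics/c2.png",np.vstack([a,b]))
E
```

```text
6.9667 [ 495.42121    -107.615369    237.80835306] [0.72988885 0.62712543 0.66390745]
```

View pics/c2.png

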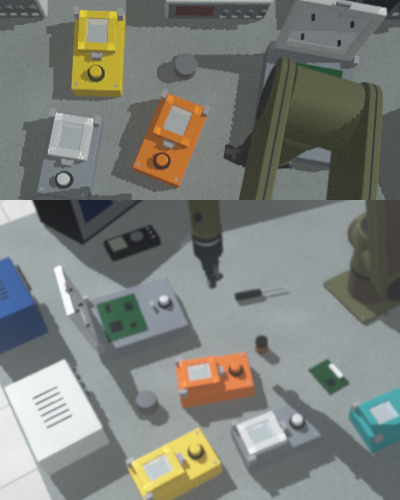

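The large lid stands open past vertical (crop (75,300)), with the board showing beneath it. The small grey jig at (262,435) is still shut. I'll wait a little longer to check that the lid has come to rest.

Emit:
carry_out(deltas=[[[0,0,0],0,-1],[[0,0,0],0,-1],[[0,0,0],0,-1],[[0,0,0],0,-1],[[0,0,0],0,-1],[[0,0,0],0,-1],[[0,0,0],0,-1],[[0,0,0],0,-1]])

```text
time: 7.63
ee_pos: [495.4, -107.6, 237.8]
tcp_rot: [-3.142, -0.0, 2.986]
contact_force: [1.0, -0.8, -1.3]
opening: -0.002
```

```bash
python3 - <<'E'
from h import *
snap("scene","pics/s3.png")
a=cv2.imread("pics/s2.png",0);b=cv2.imread("pics/s3.png",0)
d=cv2.absdiff(cv2.blur(a,(3,3)),cv2.blur(b,(3,3)))[140:380,60:460];print("moved px",(d>15).sum(),d.max())
o=ctrl.get_obs();print(o["time"],o["contact_force"])
if (d>15).sum()<10: print(ctrl.finish_job())
E
```

```text
moved px 0 12
7.6833 [-0.61273855  0.52224732 -0.82854768]
the job is handed in; nothing more can be done
None
```

I pressed the large grey jig's release button with the shut fingertips (last reading 3.7 N at about 4 mm of travel, then roughly 1 mm more). I then backed the arm off to the side and handed the job in at 7.7 s.

**Lid:** the last pictures show the large lid tipped past vertical with the board visible beneath it. Two pictures about 0.7 s apart showed no movement. I did not measure the lid's angle; I take it to be at its stop because it is at rest past vertical.

**Everything else:** the small grey jig is still shut, and I did not go near the coloured look-alikes. The wrist force read only noise, about 1 N, so the robot is touching nothing. No checks failed or disagreed.

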